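# Close the plaster mould with the ratchet turnbuckle

### The job

Close the two-piece plaster mould for slip casting: pump the red ratchet lever of the turnbuckle in front of it, to and fro, so that the sleeve draws both jaws in, until the two mould halves meet and the rubber pads of the jaws squeeze them firmly together (one or two full strokes after they meet are enough). Finish on a pull, so that the lever is left upright or leaning towards you and not over the pour hole, and let go of it. Do not push the plaster halves by hand, and leave the things around the clamp where they are.

Things in the scene. Friction and masses are not known exactly. Their poses are not given: they have to be found in the camera images.
- mould_clamp: Mould clamp fixed to the bench: plywood bed 230x310x18 mm, two blue jaws (107 mm high) sliding along its y on guide rods. Origin on the underside, 10 mm beyond the middle. x points away from the robot (yaw within 0.3 rad), y along the turnbuckle. Turnbuckle in front of the mould, 31 mm thick: its left- and right-hand threads draw both jaws in at once when the sleeve turns.
- pivot (a point): Middle of the turnbuckle sleeve, on its axis, where the lever pivots: at x = -85, y = 0, z = 80 mm in the clamp's frame (80 mm above the bench). Axes as the clamp's.
- lever (a joint): Pump lever's angle about the turnbuckle axis, rad: 0 upright, + leaning towards the robot (clamp's -x), - leaning away over the mould. Stops at -0.45 and +0.75; stays where it is left. At the grip it takes about 4 N towards the robot (the driving way; a little more once the pads squeeze) and 1.5 N away.
- lever_grip (a point): Centre of the lever's red grip with black ribs, 140 mm from the pivot (lever's end: 168 mm). 18 mm thick along the turnbuckle (pinch it across this), 26 mm wide in the swing direction, 56 mm long. Its z axis points along the lever, y along the turnbuckle. The grip may pivot between the pads as the lever swings, so the gripper can stay upright.
- sleeve (a joint): Angle turned by the sleeve, rad: 1.91 mm per rad at each jaw. Starts at 1.0 to 3.2; the halves meet near 6.3, then the pads squeeze; well clamped at 7.4 to 9; solid stop at 9.9: do not force the lever there. 12 ratchet teeth (0.524 rad each): the lever turns the sleeve when swung towards the robot and clicks back freely when swung away. A full stroke from stop to stop takes two teeth; swing back at least 0.6.
- half_left: Left half (clamp's +y) of a white plaster vase mould, 100 (x) x 50 (y) x 105 mm, 0.5 kg, loose on the bed (top 125 mm above the bench). Origin: centre of its underside, axes as the clamp's. The joint face is 25 mm from the origin: origins are 50 mm apart when closed. A sprung rubber pad on the jaw (8 N per mm, 7 mm deep) pushes it from outside. Pour hole at the top of the joint.
- half_right: Right half (clamp's -y) of the same mould; same size, origin and axes, mirrored.
- masking_tape: roll of cream masking tape lying flat, 104 mm across, 25 mm high, left of the clamp; origin at the centre of its underside. A bystander.
- brayer: small roller with an orange wooden handle, 77x160x29 mm, lying to the right; origin at the centre of its underside. A bystander.
- glaze_pot_1: orange glaze pot with a white screw lid, 49 mm across, 51 mm high, right of the clamp; origin at the centre of its underside. A bystander.
Not all that is in view belongs to the job. What is shaped like the half_right but blue is not meant.

How it is judged (in metres and radians):
On the way:
1. the turnbuckle has drawn the halves into contact under the jaws' pressure (contact force between half_left and half_right above 5 N and distance between half_left and half_right below 0.053 m), for 0.2 s.
At the end, for the whole second after the job is handed in: Both halves upright (within 0.04 rad), at rest, face to face (origins under 52 mm apart; 50 is closed) and pressed together by more than 8 N (sleeve at about 7.1 rad or more); the lever, released, stands at more than -0.2 rad, so not leaning over the mould (contact force between half_left and half_right above 8 N and distance between half_left and half_right below 0.052 m and angle between each of half_left, half_right's own z axis and vertical below 0.04 rad and linear speed of each of half_left, half_right below 0.01 m/s and value of joint lever above -0.2 rad); the robot touches nothing.
It fails at once if the robot pushes a mould half directly (more than 5 N) (contact force between any of the arm, the fingers and half_left above 5 N or contact force between any of the arm, the fingers and half_right above 5 N).
It fails at once if a bystander is shifted by more than 30 mm (distance of any of masking_tape, brayer, glaze_pot_1 from where it was at the start of the episode above 0.03 m).
It also fails if it takes over 67 s, if anything falls off the work surface, if the arm or the gripper's body presses on something with over 40 N, if the wrist force passes 120 N, or if a joint passes its speed limit or range.

### The arm

A 6-joint arm with a two-finger parallel gripper is mounted at the origin on a cart in front of the work surface, level with it; the furniture and walls round the work are solid. World frame = base frame: x ahead of the robot, y to its left, z up, the work surface at z = 0. Lengths are in mm, angles in degrees, forces in N, time in s.
With the tool pointing down it reaches from about 325 to 875 mm from the base axis. Payload 4.4 kg.
Tool frame: the origin (TCP) lies between the finger pads; the fingertips stand 8 mm ahead of it and the grasp point (between the pads) lies 11 mm behind it; z points along the fingers, y is the line along which they close (so a half turn about z gives the same grasp; the last joint's range is limited). The gripper opens to 85 mm and grips with 20 to 120 N. Pads are 22 mm wide; open, the fingers measure 114 mm over their backs; the gripper's body (76 mm by 85 mm) begins 54 mm behind the grasp point. The pads swing forward as they close: fully open they stand 13 mm farther back than shut.
Start: joints at [61.908, 11.837, 88.321, -0, 79.842, -8.623], TCP at [191.656, 542.121, 239.282] pointing down, gripper open.
Joint ranges: [-156.59, 156.59], [-49.26, 127.26], [12.9, 141.05], [-63.56, 243.56], [4.71, 150.69], [-161.64, 161.64]. Speed limits (degrees/s): [159.86, 159.86, 180, 180, 180, 180].

### API

Orientations are given as [roll, pitch, yaw] about the fixed x, y, z axes, in that order (R = Rz(yaw) Ry(pitch) Rx(roll)).
In Python, from workcell import robot gives the robot as it stands. Calls block until the motion is done:
- robot.move_to(position, orientation): joint-space move of the TCP to a pose.
- robot.move_linear(position, speed=150, ori=None, threshold=None): straight line of the TCP; ori=None keeps the orientation; speed is the mean speed in mm/s. With threshold (N) it stops when the force on the tool has changed by that much, and returns True; else False.
- robot.move_joints(angles): joint-space move.
- robot.move_gripper(opening, strength=None): opening from 0.0 (shut) to 1.0 (fully open); strength is the grip in N (None keeps the last); returns when the fingers have stopped.
- robot.hold(seconds).
- robot.inverse_kinematics(position, orientation): joint angles nearest the present ones, or None.
- robot.observe(): the state.
- robot.grab_frame(name): name is "side" or "top"; returns a dict with "frame" (480x640x3 uint8, red, green, blue), "fx", "fy", "cx", "cy" (pixels), "origin" and "rotation" of the camera in the world. Camera axes: x right, y down, z forward; pixel columns grow to the right and rows downward; lengths in mm; the calibration is good to about 2 mm. A picture is of the moment at which its call begins. There is no depth.
A pose or a line that the arm cannot do raises robot.MotionError and nothing moves.
- robot.sign_off(): hands the job in; it is judged then, once.
The state is a dict: "time": time; "joint_positions": joint angles; "qd": joint speeds; "joint_efforts": joint torques, N m; "tool_pos": TCP position; "tool_rot": TCP orientation; "ft_force": force on the tool from outside, world axes, zero at the start; "ft_torque": the same for the moment, N m; "gripper_width": opening from 0.0 (shut) to 1.0 (fully open); "gripper_force": force on a finger pad.
Only numpy, scipy, OpenCV 4.12 (cv2) and the standard library are available. Lean on these libraries where they do the work, as an engineer would, in place of code of your own. Each camera call takes 0.05 s, during which the arm holds its last target. There are 200 camera calls.

## Working session

There is one attempt and no reset: what is moved stays moved. The work goes in short steps, each a Python script; the robot and the scene stay as the last script left them, time stands still between calls to the robot, and variables do not carry over. Pictures are saved under pics/ and viewed, at most 10 in all, crops included, and the job is handed in when it is done.

```bash
mkdir -p pics; python3 - <<'E'
from workcell import robot
import cv2,pickle
for n in("top","side"):
    f=robot.grab_frame(n); cv2.imwrite(f"pics/{n}0.png",f["frame"][...,::-1]); pickle.dump(f,open(n+"0.pkl","wb"))
    print(n,f["fx"],f["cx"],f["cy"],f["origin"],f["rotation"])
o=robot.observe();print(o["time"],o["tool_rot"])
E
```

```text
top 499.54103154501945 325.48412806017893 239.8537477625287 [ 465.48248236   -2.91032389 1483.6554688 ] [-176.12209236   -0.47990322  -89.3826017 ]
side 534.48329044483 315.62270015547534 236.46938417099278 [1447.30749251 -697.87216534  942.04166763] [-125.65530476   -1.33419725   53.1898659 ]
0.1 [-1.79880081e+02 -2.10904360e-02  1.60530445e+02]
```

View pics/top0.png

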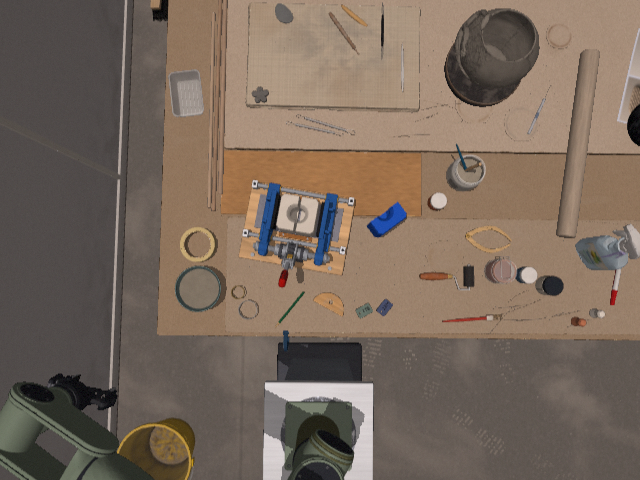

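View pics/side0.png

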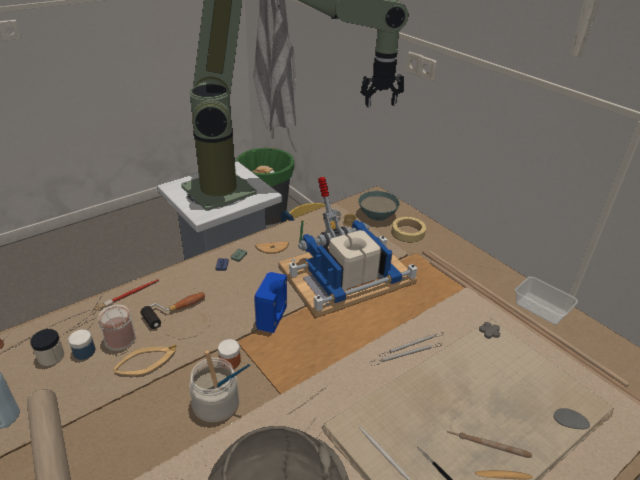

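The top view shows the clamp around (297,225), yawed slightly, with the red grip at (285,277). In the side view the grip is at (323,187). The blue decoy is at (387,220) in the top view.

```bash
cat > h.py <<'E'
import numpy as np,cv2
from scipy.spatial.transform import Rotation as Ro
def ray(f,u,v):
    R=np.asarray(f["rotation"],float)
    R=Ro.from_euler('xyz',R,degrees=True).as_matrix() if R.ndim==1 else R
    d=R@np.array([(u-f["cx"])/f["fx"],(v-f["cy"])/f["fy"],1.]);return np.asarray(f["origin"]),d/np.linalg.norm(d)
def onz(f,u,v,z):
    o,d=ray(f,u,v);return o+d*(z-o[2])/d[2]
def tri(f,a,g,b):
    o,d=ray(f,*a);p,e=ray(g,*b)
    s=np.linalg.lstsq(np.c_[d,-e],p-o,rcond=None)[0];A=o+d*s[0];B=p+e*s[1];return (A+B)/2,np.linalg.norm(A-B)
def red(f,box):
    u0,v0,u1,v1=box;h=cv2.cvtColor(f["frame"],cv2.COLOR_RGB2HSV)
    m=((h[...,0]<8)|(h[...,0]>172))&(h[...,1]>150)&(h[...,2]>70)
    k=np.zeros_like(m);k[v0:v1,u0:u1]=1;return np.argwhere(m&k)[:,::-1]
E
python3 - <<'E'
from h import *;import pickle
t=pickle.load(open("top0.pkl","rb"));s=pickle.load(open("side0.pkl","rb"))
a=red(t,(265,255,310,300));b=red(s,(300,165,345,215))
for q in(a,b):print(len(q),q.min(0),q.max(0),q.mean(0),cv2.minAreaRect(q.astype(np.float32)))
print("grip",tri(t,a.mean(0),s,b.mean(0)))
h=cv2.cvtColor(t["frame"],cv2.COLOR_RGB2HSV)
m=(abs(h[...,0].astype(int)-110)<12)&(h[...,1]>120);m[:,362:]=0;m[300:]=0;m[:170]=0
for c in cv2.findContours(m.astype(np.uint8),0,2)[0]:
    if cv2.contourArea(c)>150: 
        r=cv2.minAreaRect(c);print("jaw",r,[onz(t,*p,107)[:2].round() for p in cv2.boxPoints(r)])
w=(h[...,1]<60)&(h[...,2]>150);w[:,:265]=0;w[:,335:]=0;w[:185]=0;w[245:]=0
c=max(cv2.findContours(w.astype(np.uint8),0,2)[0],key=cv2.contourArea);r=cv2.minAreaRect(c);print("white",r,onz(t,*r[0],125),[onz(t,*p,125)[:2].round() for p in cv2.boxPoints(r)])
cr=np.hstack([cv2.resize(t["frame"][170:300,230:365],None,fx=3,fy=3,interpolation=2),cv2.resize(s["frame"][165:295,285:420],None,fx=3,fy=3,interpolation=2)])
cv2.imwrite("pics/c0.png",cr[:,:800,::-1]);print(cr.shape)
E
```

```text
91 [278 270] [287 286] [282.48351648 279.12087912] ((282.9000244140625, 278.3000183105469), (6.957010269165039, 17.076295852661133), 18.43494987487793)
123 [319 177] [328 196] [323.21138211 186.43902439] ((323.2059020996094, 186.32354736328125), (19.160314559936523, 6.5484619140625), 75.96376037597656)
grip (array([450.42352634,  96.20589308, 198.09881936]), np.float64(0.5383321559278518))
jaw ((325.364013671875, 229.24798583984375), (12.074767112731934, 71.73306274414062), 10.30484676361084) [array([493.,  20.]), array([690., -13.]), array([684., -46.]), array([488., -13.])]
jaw ((267.93243408203125, 218.90541076660156), (11.672327995300293, 71.84235382080078), 9.462322235107422) [array([519., 177.]), array([717., 148.]), array([712., 116.]), array([514., 145.])]
white ((306.9263916015625, 215.0974884033203), (17.152809143066406, 34.888301849365234), 10.491477012634277) [624.97174867  38.17790847 125.        ] [array([582.,  69.]), array([676.,  53.]), array([668.,   7.]), array([574.,  23.])]
(390, 810, 3)
```

View pics/c0.png

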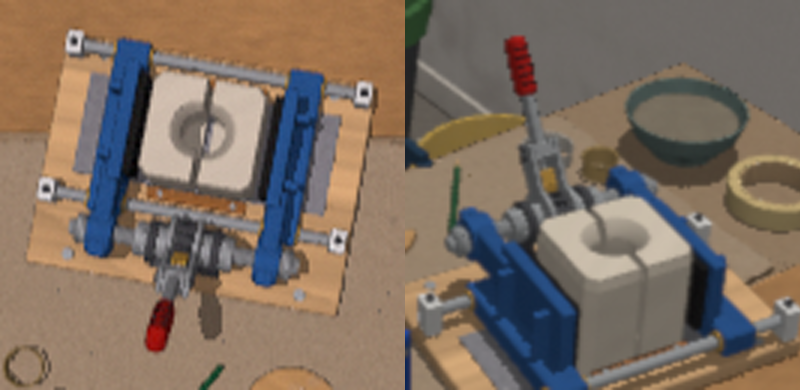

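The crop confirms the lever leans towards the robot, with a visible gap between the halves. Next I'll grasp the grip from above and make the first strokes.

```bash
cat >> h.py <<'E'
from workcell import robot
yaw=np.radians(-9.3);X=np.array([np.cos(yaw),np.sin(yaw),0])
G0=np.array([450.4,96.2,198.1]);TH0=np.arccos((G0[2]-80)/140)
P=G0+140*np.sin(TH0)*X;P[2]=80;ORI=[180,0,170.7]
def tcp(th,r=140):return P-r*np.sin(th)*X+np.array([0,0,r*np.cos(th)-11])
def swing(a,b,n=4,sp=150):
    fs=[]
    for th in np.linspace(a,b,n+1)[1:]:
        robot.move_linear(tcp(th),speed=sp);o=robot.observe();fs.append(round(float(np.dot(o["ft_force"],X)),1))
    print(f"{a:.2f}->{b:.2f} t={o['time']:.1f} Fx",fs,"Fz",round(float(o["ft_force"][2]),1),"w",round(o["gripper_width"],3))
def snap(name):
    r=[]
    for n,(u0,v0,u1,v1) in(("top",(230,170,365,300)),("side",(285,165,420,295))):
        f=robot.grab_frame(n);r.append(cv2.resize(f["frame"][v0:v1,u0:u1],None,fx=2.9,fy=2.9,interpolation=2))
    cv2.imwrite(f"pics/{name}.png",np.hstack(r)[...,::-1])
E
python3 - <<'E'
from h import *
print(TH0,P)
p=tcp(TH0);robot.move_gripper(1.0)
robot.move_to([p[0],p[1],300],ORI);robot.move_linear(p,speed=120)
robot.move_gripper(0.0,strength=40);o=robot.observe();print(o["time"],o["gripper_width"],o["gripper_force"],o["ft_force"])
swing(TH0,0.3,2,80);swing(.3,-.2,3,100)
snap("c1")
E
```

```text
0.5668969422485941 [524.59415975  84.05024039  80.        ]
3.9167 0.20315802393718332 41.033796072006226 [-2.38150548 -3.77934972  2.16469736]
0.57->0.30 t=4.7 Fx [-3.3, -1.7] Fz 1.5 w 0.207
0.30->-0.20 t=5.8 Fx [-1.5, -0.4, -0.4] Fz 1.2 w 0.2
```

View pics/c1.png

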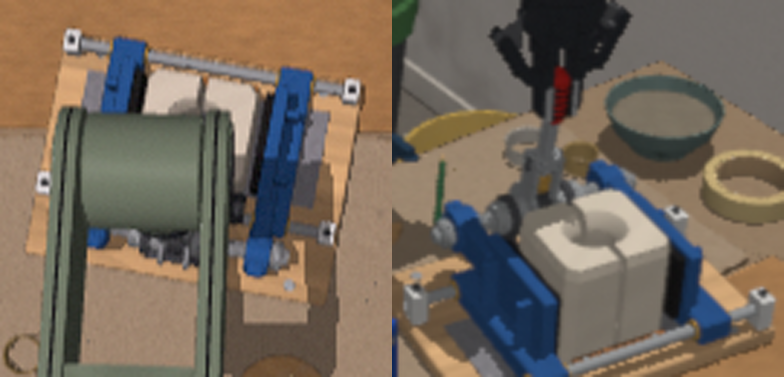

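The grip is held between the fingers and the lever follows, now leaning slightly over the mould. Two full strokes next.

```bash
python3 - <<'E'
from h import *
swing(-.2,-.42,2);swing(-.42,.71,5);swing(.71,-.42,5);swing(-.42,.71,5)
snap("c2")
E
```

```text
-0.20->-0.42 t=6.4 Fx [-0.1, 1.2] Fz 1.0 w 0.207
-0.42->0.71 t=8.2 Fx [-1.8, 0.6, 1.2, 1.3, 0.1] Fz -0.7 w 0.207
0.71->-0.42 t=10.0 Fx [-0.9, 0.5, 0.1, -0.3, 1.4] Fz -0.9 w 0.203
-0.42->0.71 t=11.8 Fx [-0.2, 0.9, 0.4, 0.3, 1.5] Fz 0.8 w 0.204
```

View pics/c2.png

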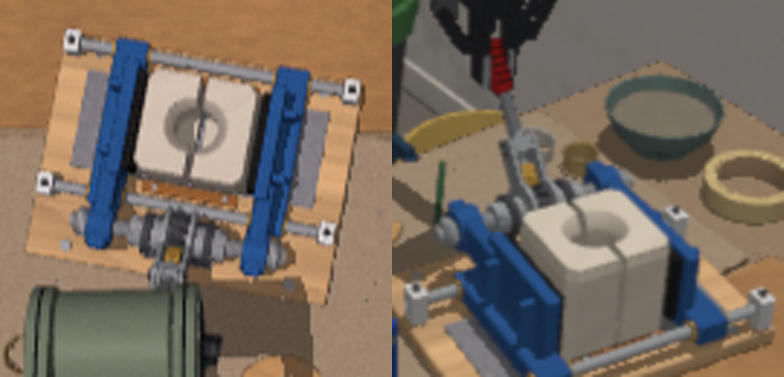

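The lever follows the gripper. I'll measure jaw separation numerically to confirm the sleeve advances.

```bash
cat >> h.py <<'E'
def jaws(f):
    h=cv2.cvtColor(f["frame"],cv2.COLOR_RGB2HSV)
    m=(abs(h[...,0].astype(int)-110)<12)&(h[...,1]>120);c=[]
    for a,b in((250,298),(298,345)):
        k=[]
        for v in range(200,238):
            # each jaw's row centre
            u=np.flatnonzero(m[v,a:b])+a
            if len(u)>5:k.append(np.median(u))
        c.append(np.mean(k))
    g=f["frame"][...,:].astype(float).mean(2)
    # joint-gap darkness integral along rows of front half top (px equivalent)
    return round(c[0],2),round(c[1],2),round((c[1]-c[0])*(1483-107)/f["fx"]*np.cos(yaw),1)
E
python3 - <<'E'
from h import *;import pickle
print(jaws(pickle.load(open("top0.pkl","rb"))));print(jaws(robot.grab_frame("top")))
swing(.71,-.43,5);swing(-.43,.73,5);print(jaws(robot.grab_frame("top")))
E
```

```text
(np.float64(267.2), np.float64(327.32), np.float64(163.4))
(np.float64(268.33), np.float64(326.21), np.float64(157.3))
0.71->-0.43 t=13.8 Fx [0.2, -0.5, -0.3, 0.8, 1.6] Fz -0.6 w 0.204
-0.43->0.73 t=15.6 Fx [-0.0, 0.4, 1.6, 0.8, 1.6] Fz 1.3 w 0.205
(np.float64(269.03), np.float64(325.45), np.float64(153.4))
```

```bash
python3 - <<'E'
from h import *
swing(.73,-.43,5);swing(-.43,.73,5);f=robot.grab_frame("top");print(jaws(f))
cv2.imwrite("pics/c3.png",np.hstack([cv2.resize(f["frame"][180:250,250:345],None,fx=5,fy=5,interpolation=2),cv2.resize(robot.grab_frame("side")["frame"][220:290,330:390],None,fx=5,fy=5,interpolation=2)])[...,::-1])
E
```

```text
0.73->-0.43 t=17.5 Fx [0.6, -0.6, 0.9, 0.8, 1.3] Fz -0.8 w 0.201
-0.43->0.73 t=19.3 Fx [1.2, -0.1, 0.5, 0.7, -0.1] Fz 1.3 w 0.203
(np.float64(269.74), np.float64(324.75), np.float64(149.5))
```

View pics/c3.png

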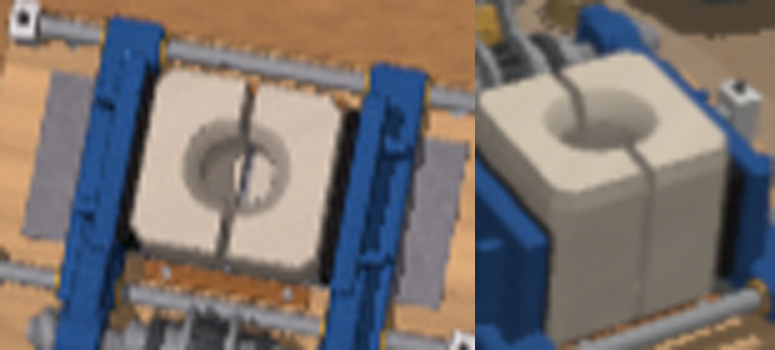

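A gap of about 2 px remains. I'll go on stroke by stroke and measure the gap by its darkness across the joint.

```bash
cat >> h.py <<'E'
def gap(f):
    g=f["frame"].astype(float).mean(2);r=[]
    for v in list(range(198,203))+list(range(226,229)):
        c=297+(215-v)*.165+.3;u=np.arange(int(c)-7,int(c)+9);s=g[v,u];I=np.percentile(s,75)
        r.append((1-s/I).clip(.04,1).sum()-.04*len(s))
    return round(float(np.median(r)),2)
E
python3 - <<'E'
from h import *;import pickle
print(gap(pickle.load(open("top0.pkl","rb"))));f=robot.grab_frame("top");print(jaws(f),gap(f))
for i in range(2):
    swing(.73,-.43,5);swing(-.43,.73,5);f=robot.grab_frame("top");print(jaws(f),gap(f))
cv2.imwrite("pics/c4.png",np.hstack([cv2.resize(f["frame"][180:250,250:345],None,fx=5,fy=5,interpolation=2),cv2.resize(robot.grab_frame("side")["frame"][220:290,330:390],None,fx=5,fy=5,interpolation=2)])[...,::-1])
E
```

```text
1.48
(np.float64(269.75), np.float64(324.75), np.float64(149.5)) 1.3
0.73->-0.43 t=21.3 Fx [-0.3, 0.3, -0.4, 0.9, 1.5] Fz -0.4 w 0.2
-0.43->0.73 t=23.1 Fx [0.8, 0.3, 1.4, 1.0, -0.1] Fz 1.3 w 0.205
(np.float64(270.46), np.float64(324.05), np.float64(145.7)) 0.48
0.73->-0.43 t=25.0 Fx [0.9, 0.7, 1.5, 0.4, 1.8] Fz -0.9 w 0.209
-0.43->0.73 t=26.8 Fx [-0.6, 0.5, 0.3, 0.7, 0.7] Fz 1.4 w 0.202
(np.float64(271.21), np.float64(323.36), np.float64(141.7)) 0.0
```

View pics/c4.png

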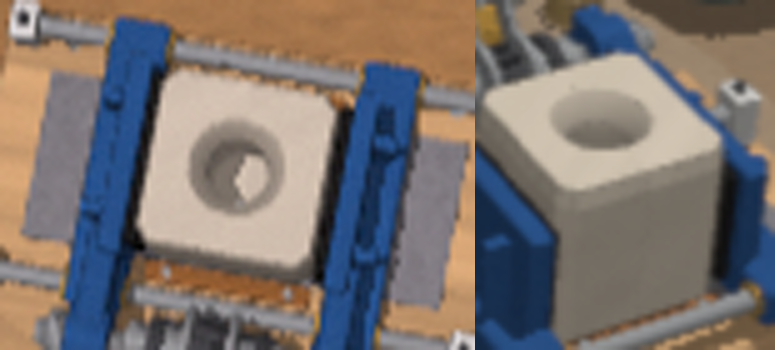

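The halves have met: the gap reads 0. Jaw travel puts the sleeve at about 6.8–7.2 rad, so one more full stroke should give about 8.

```bash
python3 - <<'E'
from h import *
swing(.73,-.43,5);swing(-.43,.73,5);f=robot.grab_frame("top");print(jaws(f),gap(f))
swing(.73,.68,1,50)
robot.move_gripper(1.0);p=tcp(.68);robot.move_linear([p[0],p[1],320],speed=120)
robot.hold(.3);o=robot.observe();print(o["time"],o["ft_force"],o["gripper_width"])
snap("c5")
E
```

```text
0.73->-0.43 t=28.8 Fx [-0.2, -0.4, 0.2, 1.4, -0.1] Fz 0.2 w 0.205
-0.43->0.73 t=30.6 Fx [0.3, 0.0, 1.4, 0.7, 0.6] Fz 1.4 w 0.204
(np.float64(271.84), np.float64(322.64), np.float64(138.1)) 0.0
0.73->0.68 t=30.9 Fx [-0.9] Fz -0.8 w 0.204
33.2417 [ 0.02005612  0.36270925 -0.46352526] 1.0022135376640857
```

View pics/c5.png

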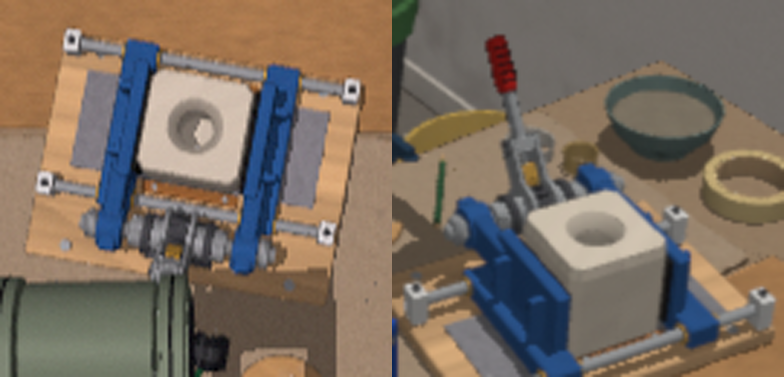

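The mould is closed, the lever leans towards the robot, and the gripper is clear. Handing in.

```bash
python3 -c "
from workcell import robot
print(robot.sign_off())"
```

```text
the job is handed in; nothing more can be done
None
```

The mould is closed: no gap shows between the halves, I estimate the sleeve at about 7.6–8.3 rad from jaw travel (clamping force not measured), the lever is released leaning towards the robot, and the job was handed in at about 33 s with no verdict returned.

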